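# Put the carving tools back in their tray

### The arm

A 6-joint arm with a two-finger parallel gripper is mounted at the origin on the work surface. World frame = base frame: x ahead of the robot, y to its left, z up, the work surface at z = 0. Lengths are in m, angles in rad, forces in N, time in s.
With the tool pointing down it reaches from about 0.3 to 0.75 m from the base axis. Payload 8.5 kg.
Tool frame: the origin (TCP) lies midway between the tips of the shut fingers; the grasp point (between the pads) lies 19 mm behind it (r.tcp_to_grasp is the distance from the TCP to the grasp point, in m); z points along the fingers, y is the line along which they close (so a half turn about z gives the same grasp; the last joint's range is limited). The gripper opens to 85 mm and grips with 20 to 120 N. Pads are 22 mm wide; open, the fingers measure 114 mm over their backs; the gripper's body (76 mm by 85 mm) begins 54 mm behind the grasp point. The pads swing forward as they close: fully open they stand 13 mm farther back than shut.
Start: joints at [-1.349, 0.381, 1.297, -0, 1.464, -0.215], TCP at [0.233, -0.498, 0.231] pointing down, gripper open.
Joint ranges: [-3.11, 3.11], [-0.89, 2.33], [0.22, 2.48], [-1.42, 4.56], [0.17, 2.85], [-2.88, 2.88]. Speed limits (rad/s): [2.39, 2.39, 3.14, 3.14, 3.14, 3.14].

### API

Orientations are given as a 3x3 rotation matrix whose columns are the frame's x, y, z axes.
In Python, from rig import status, camera, camera_model, order, r gives the robot as it stands.
- The arm moves only by the tool move_arm, never from a script. Its arguments are lists of equal length, an entry for each row: "dp": the shift along the world's x, y, z in units of 0.025 m (1.0 is 0.025 m), a list of three; "turn": the turn, a rotation vector about the world's x, y, z in units of 5 degrees (1.0 is 5 degrees), a list of three; "grip": the opening, from -1 (shut) to 1 (fully open). In form: {"dp": [[dx, dy, dz], ...], "turn": [[rx, ry, rz], ...], "grip": [grip, ...]}. A call has 1 to 10 rows; each row shifts and turns the commanded pose from where the row before left it; what a row does not reach is not made up. A row lasts 1/10 s, in which the tool goes at most 50 mm and 8.59 degrees, less where a joint would pass 70% of its speed; a pose out of reach is approached as far as the arm can. A call with a number of a shift or a turn outside -1 to 1 is refused whole. A call with a gripper value outside its range is refused whole. The fingers move at their own pace and stop on an object; "grip_force" is the grip in N (left out, the last holds). Time passes only in rows, so rows that do not move let the fingers close. It gives the time, the measured TCP pose, the force, the opening and the grip force at its end, in the units of the state.
- status.read_state(): the state, without advancing time (a new reading comes with each control period).
- camera(name): name is "scene" or "top" or "wrist"; returns the picture (420x560x3 uint8, red, green, blue); there is no depth.
- camera_model(name): a dict with "vfov" (degrees; the focal length in pixels is half the picture's height over the tangent of half this angle, whatever the lens; pixels are square), "cx", "cy" (the principal point, pixels), "position" and "rotation" of the camera in the world; the wrist camera has in their place "T_tool_cam" (4x4, takes a point from camera to tool coordinates, whose origin is the TCP and whose axes are the flange's). Camera axes: x right, y down, z forward; pixel columns grow to the right and rows downward; lengths in m; the calibration is good to about 2 mm. The wrist camera is an equidistant fisheye: a pixel r from the principal point sees the ray r / f radians off the axis. A picture is of the moment at which its call begins: read the wrist's pose just before it. camera_model takes no time and is no camera call.
- order.close_job(): hands the job in; it is judged then, once.
The state is a dict: "t": time; "joint_positions": joint angles; "qd": joint speeds; "joint_torque": joint torques, N m; "eef_pos": TCP position; "tool_rot": TCP orientation; "wrist_force": force on the tool from outside, world axes, zero at the start; "torque": the same for the moment, N m; "gripper_width": finger opening in m; "finger_force": force on a finger pad.
Only numpy, scipy, OpenCV 4.12 (cv2) and the standard library are available. Lean on these libraries where they do the work, as an engineer would, in place of code of your own. Each camera call takes 0.05 s, during which the arm holds its last target. There are 200 camera calls.

### The job

Put the three carving tools back in the tool tray, each lying flat on the floor of the bay made for its length and lengthwise in it, either way round: the flat chisel in the longest bay, the hook knife in the middle-length one and the stubby palm gouge in the shortest. Leave the screwdriver and the awl where they lie on the bench; they only look like carving tools.

Things in the scene. Friction and masses are not known exactly. Their poses are not given: they have to be found in the camera images.
- chisel_mid (a point): Flat carving chisel, 180 mm long. Dark wooden handle, a flat-sided bar 26 mm wide, 30 mm high, from x = -90 to +24 mm (28 mm wide at the butt); then a thin shank and a flat steel blade, broadening to 26 mm, to x = +90. Point: half-way along the tool, half-way up the handle (15 mm above its underside); x along the tool to the steel end, z up. 0.13 kg, balanced near this point.
- hook_mid (a point): Hook knife, 140 mm long. Dark wooden handle, a flat-sided bar 26 mm wide, 30 mm high, from x = -70 to +24 mm (28 mm wide at the butt); then thin steel bent into a hook, reaching x = +70 and 24 mm out on its +y side. Point: half-way along the tool, half-way up the handle (15 mm above its underside); x along the tool to the steel end, z up. 0.09 kg.
- gouge_mid (a point): Stubby palm gouge, 100 mm long. Dark wooden handle, a flat-sided bar 26 mm wide, 30 mm high, from x = -24 to +16 mm, with a palm end 44 mm wide from x = -50 to -24; then a channelled steel blade 20 mm wide to x = +50. Point: half-way along the tool, half-way up the handle (15 mm above its underside); x along the tool to the steel end, z up. 0.08 kg.
- driver_mid (a point): Screwdriver, not a carving tool: same handle and same length (180 mm) as the flat chisel, but its steel is a plain round shaft only 7 mm thick with no blade. Point and axes as for the chisel. It stays where it lies.
- awl_mid (a point): Awl, not a carving tool: same broad-ended handle and same length (100 mm) as the palm gouge, but its steel is a round spike only 5 mm thick. Point and axes as for the gouge. It stays where it lies.
- tray: Fixed wooden tool tray, board 250 mm (its x) by 300 mm (its y) and 8 mm thick, end boards 28 mm high across its x ends, side lips only 12 mm high. Origin: centre of the underside. It carries the three bays side by side, 95 mm apart along its y, in an order that changes.
- bay_long_floor (a point): Longest of the tray's three bays, fixed in the tray, for the flat chisel: shallow plywood frame, 206 mm (x) by 54 mm (y) inside, walls 5 mm thick and 18 mm above its cork floor; both long sides cut away over the middle 60 mm to make room for fingers. Point: centre of its floor, 12 mm above the bench; x along the bay, z up.
- bay_middle_floor (a point): Middle-length of the tray's three bays, fixed in the tray, for the hook knife: shallow plywood frame, 166 mm (x) by 72 mm (y) inside, walls 5 mm thick and 18 mm above its cork floor; both long sides cut away over the middle 60 mm to make room for fingers. Point: centre of its floor, 12 mm above the bench; x along the bay, z up.
- bay_short_floor (a point): Shortest of the tray's three bays, fixed in the tray, for the palm gouge: shallow plywood frame, 124 mm (x) by 68 mm (y) inside, walls 5 mm thick and 18 mm above its cork floor; both long sides cut away over the middle 60 mm to make room for fingers. Point: centre of its floor, 12 mm above the bench; x along the bay, z up.

How it is judged:
At the end, for the whole second after the job is handed in: Each tool at rest in its own bay: mid-point within 16 mm of the bay's centre along and across, level (under 0.12 rad) and 10 to 20 mm above the bay floor, along the bay within 0.3 rad either way round; screwdriver and awl within 30 mm of where they lay (x of chisel_mid in the frame of bay_long_floor between -0.016 and 0.016 m and y of chisel_mid in the frame of bay_long_floor between -0.016 and 0.016 m and z of chisel_mid in the frame of bay_long_floor between 0.01 and 0.02 m and angle between the x axis of chisel_mid and the x axis of bay_long_floor, either way round below 0.3 rad and angle between each of chisel_mid, hook_mid, gouge_mid's own z axis and vertical below 0.12 rad and linear speed of each of chisel, hook, gouge below 0.02 m/s and x of hook_mid in the frame of bay_middle_floor between -0.016 and 0.016 m and y of hook_mid in the frame of bay_middle_floor between -0.016 and 0.016 m and z of hook_mid in the frame of bay_middle_floor between 0.01 and 0.02 m and angle between the x axis of hook_mid and the x axis of bay_middle_floor, either way round below 0.3 rad and x of gouge_mid in the frame of bay_short_floor between -0.016 and 0.016 m and y of gouge_mid in the frame of bay_short_floor between -0.016 and 0.016 m and z of gouge_mid in the frame of bay_short_floor between 0.01 and 0.02 m and angle between the x axis of gouge_mid and the x axis of bay_short_floor, either way round below 0.3 rad and distance of each of driver_mid, awl_mid from where it was at the start of the episode below 0.03 m); the robot touches nothing.
It fails at once if the screwdriver is picked up or shoved away (more than 30 mm) (distance of driver_mid from where it was at the start of the episode above 0.03 m).
It fails at once if the awl is picked up or shoved away (more than 30 mm) (distance of awl_mid from where it was at the start of the episode above 0.03 m).
It also fails if it takes over 90 s, if anything falls off the work surface, if the arm or the gripper's body presses on something with over 40 N, if the wrist force passes 120 N, or if a joint passes its speed limit or range.

## Working session

There is one attempt and no reset: what is moved stays moved. The work goes in short steps, Python scripts to look and compute and a tool call to move; the robot and the scene stay as the last step left them, time stands still between calls to the robot, and variables do not carry over. Pictures are saved under pics/ and viewed, at most 14 in all, crops included, and the job is handed in when it is done.

Besides the shell and the picture viewer there is one more tool, called after "Emit:" as a command line: name --argument value ..., lists and objects as JSON in quotes. move_arm: Moves the arm, as the interface text tells. Its arguments: {"type":"object","properties":{"dp":{"type":"array","items":{"type":"array","items":{"type":"number","minimum":-1,"maximum":1}}},"turn":{"type":"array","items":{"type":"array","items":{"type":"number","minimum":-1,"maximum":1}}},"grip":{"type":"array","items":{"type":"number"}},"grip_force":{"type":"number"}},"required":["dp","turn","grip"]}

```bash
mkdir -p pics; ls
python3 - <<'E'
from rig import status,camera,camera_model,r
import cv2
for n in("top","scene"):
    cv2.imwrite(f"pics/{n}0.png",camera(n)[:,:,::-1]); print(n,camera_model(n))
print(camera_model("wrist")); print(status.read_state())
E
```

```text
pics
top {'vfov': 45.251553261885306, 'cx': 276.5629560280823, 'cy': 216.7637926278468, 'position': array([0.48617053, 0.02894743, 1.17874809]), 'rotation': array([[ 1.19249020e-03, -9.97194571e-01,  7.48436007e-02],
       [-9.99973187e-01, -6.48359989e-04,  7.29410615e-03],
       [-7.22511746e-03, -7.48502921e-02, -9.97168607e-01]])}
scene {'vfov': 56.95376899755917, 'cx': 277.6250105528971, 'cy': 207.4360965061587, 'position': array([1.09126575, 0.18856753, 0.69242593]), 'rotation': array([[-0.30063199,  0.7286624 , -0.61536292],
       [ 0.95372064,  0.23381381, -0.18907151],
       [ 0.00611105, -0.64372526, -0.76523228]])}
{'vfov': 65.70646984690485, 'cx': 285.2635155227188, 'cy': 216.8929779936001, 'T_tool_cam': array([[-7.56281113e-04, -9.52782881e-01, -3.03651461e-01,
         7.70040278e-02],
       [ 9.99999622e-01, -8.50599817e-04,  1.78349600e-04,
        -9.48107242e-04],
       [-4.28214323e-04, -3.03651212e-01,  9.52783164e-01,
        -1.43628347e-01],
       [ 0.00000000e+00,  0.00000000e+00,  0.00000000e+00,
         1.00000000e+00]])}
{'t': 0.1, 'joint_positions': array([-1.34930991e+00,  3.81135677e-01,  1.29816790e+00,  1.28026218e-05,
        1.46359767e+00, -2.15303903e-01]), 'qd': array([ 1.04708350e-03, -4.40075054e-05, -2.51528834e-03, -5.77017789e-04,
        1.83436291e-03, -1.45793333e-03]), 'joint_torque': array([ 4.45012789e-03, -4.49225056e+01, -2.31655025e+01, -1.54852469e-04,
        3.69112080e-03, -2.92635343e-05]), 'eef_pos': array([ 0.23260837, -0.49810155,  0.23077549]), 'tool_rot': array([[ 9.06114751e-01,  4.23031892e-01, -2.75053918e-04],
       [ 4.23031881e-01, -9.06113895e-01,  1.27942489e-03],
       [ 2.92007356e-04, -1.27566234e-03, -9.99999144e-01]]), 'wrist_force': array([ 0.66118486, -0.65893757, -0.73986791]), 'torque': array([ 0.02137714, -0.05190449,  0.0186474 ]), 'finger_force': 0.0, 'gripper_width': 0.08523715170821432}
```

View pics/top0.png

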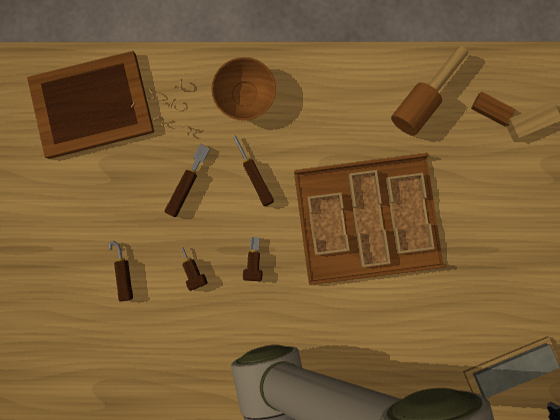

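View pics/scene0.png

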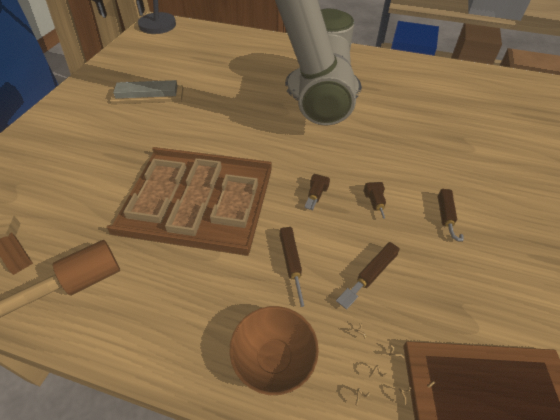

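```bash
cat > h.py <<'E'
import numpy as np,cv2
from rig import status,camera,camera_model,r
def ray(cm,uv,T=None):
    f=210/np.tan(np.radians(cm["vfov"]/2)); d=(np.array(uv,float)-[cm["cx"],cm["cy"]])/f
    return np.r_[d,1]@cm["rotation"].T
def onplane(cm,uv,z):
    d=ray(cm,uv); p=cm["position"]; return p+d*(z-p[2])/d[2]
def wray(s,cm,uv):
    f=210/np.tan(np.radians(cm["vfov"]/2)); d=np.array(uv,float)-[cm["cx"],cm["cy"]]; rr=np.hypot(*d)+1e-9; a=rr/f
    v=np.r_[d/rr*np.sin(a),np.cos(a)]; T=cm["T_tool_cam"]; R=s["tool_rot"]
    return s["eef_pos"]+R@T[:3,3], R@T[:3,:3]@v
def wplane(s,cm,uv,z):
    p,d=wray(s,cm,uv); return p+d*(z-p[2])/d[2]
def rect(pts2):  # world xy pts (m) -> centre, long, short, angle of long axis
    (c,(w,h),a)=cv2.minAreaRect(np.float32(pts2)*1000)
    if h>w: w,h,a=h,w,a+90
    return np.array(c)/1000,w,h,(a+90)%180-90
E
python3 - <<'E'
from h import *
im=cv2.imread("pics/top0.png"); cm=camera_model("top"); hsv=cv2.cvtColor(im,cv2.COLOR_BGR2HSV)
def show(m,z,lo):
    cs,_=cv2.findContours(m,cv2.RETR_EXTERNAL,cv2.CHAIN_APPROX_NONE)
    for c in cs:
        if cv2.contourArea(c)<lo: continue
        P=np.array([onplane(cm,q[0],z)[:2] for q in c]); ce,w,h,a=rect(P)
        print(c[:,0].mean(0).round(),"xy",ce.round(4),"L %.0f W %.0f ang %.1f"%(w,h,a),cv2.contourArea(c))
print(hsv[270,124],hsv[200,180],hsv[262,253],"tray",hsv[260,330],"cork",hsv[220,327],"frame",hsv[250,330],"wood",hsv[300,300],"shadow",hsv[185,290] )
d=((im[:,:,2]<75)&(im[:,:,2]>0)).astype(np.uint8)*255; d[:,290:]=0;d[:130]=0;d[305:]=0
show(d,.025,60)
for th in (110,125,140):
    print(th);b=(im[:,:,2]>th).astype(np.uint8)*255; k=np.zeros_like(b); cv2.fillPoly(k,[np.array([[300,178],[425,163],[436,262],[312,276]])],255)
    show(b&k,.03,400)
cv2.imwrite("pics/c1.png",cv2.resize(im[130:310,90:450],None,fx=2.2,fy=2.2,interpolation=cv2.INTER_CUBIC))
E
```

```text
[ 14 194  54] [ 14 225  51] [ 12 193  58] tray [ 14 187 113] cork [ 15 154 134] frame [ 16 143 134] wood [ 19 148 145] shadow [ 18 150 139]
[193. 275.] xy [0.4428 0.2279] L 66 W 46 ang 23.2 402.0
[123. 280.] xy [0.4285 0.3866] L 93 W 33 ang 8.3 515.5
[253. 267.] xy [0.4602 0.0921] L 64 W 43 ang 0.1 368.5
[181. 193.] xy [0.6288 0.2591] L 112 W 30 ang -25.8 564.5
[258. 182.] xy [0.6536 0.08  ] L 115 W 28 ang 26.6 485.5
[100. 144.] xy [0.7412 0.449 ] L 256 W 6 ang -75.6 175.0
[ 77. 133.] xy [0.7601 0.4974] L 133 W 31 ang 90.0 359.0
110
[326. 221.] xy [ 0.5593 -0.0738] L 139 W 90 ang 7.3 1986.5
[411. 217.] xy [ 0.5752 -0.2661] L 165 W 85 ang 10.4 2142.0
[367. 208.] xy [ 0.5701 -0.1726] L 219 W 68 ang 7.6 2139.0
125
[328. 231.] xy [ 0.5508 -0.08  ] L 118 W 78 ang 7.9 730.5
[371. 235.] xy [ 0.5422 -0.1765] L 159 W 65 ang 8.9 686.5
[410. 204.] xy [ 0.6033 -0.2719] L 106 W 58 ang 8.2 509.5
140
```

View pics/c1.png

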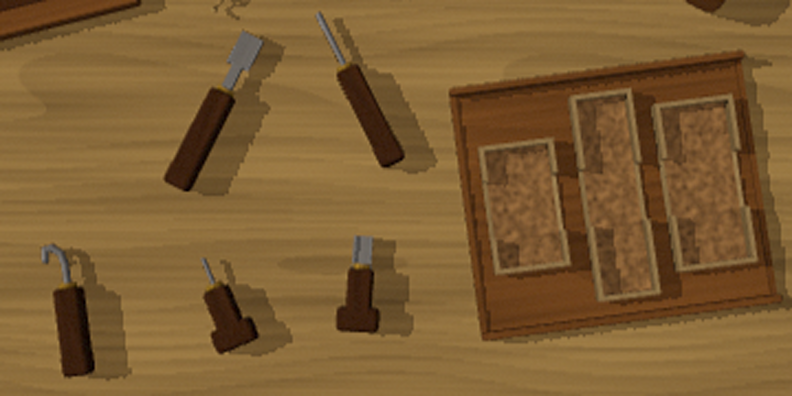

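Run:
```python
from h import *
cm=camera_model("top")
B=dict(short=[(480,150),(552,139),(569,265),(497,274)],long=[(571,97),(633,89),(660,293),(597,300)],mid=[(654,103),(731,95),(757,262),(679,271)])
for n,c in B.items():
    P=np.array([onplane(cm,np.array(q)/2.2+[90-.3,130-.3],.03)[:2] for q in c])
    v=P[0]+P[1]-P[2]-P[3]; print(n,P.mean(0).round(4),"L %.0f W %.0f"%(np.linalg.norm(v)*500,np.linalg.norm(P[0]+P[3]-P[1]-P[2])*500),"ang",np.degrees(np.arctan2(v[1],v[0])).round(1))
for n,c,a,o in(("chisel",(.6288,.2591),-25.8,33),("hook",(.4285,.3866),8.3,23),("gouge",(.4602,.0921),0.1,17)):
    t=np.radians(a); print(n,np.array(c)+o/1000*np.array([np.cos(t),np.sin(t)]))
for n,uv in(("chisel tip",(245,32,265,42)),("hook",(42,248,42,248)),("gouge",(355,236,373,238))):
    print(n,onplane(cm,np.array([(uv[0]+uv[2])/4.4+89.7,(uv[1]+uv[3])/4.4+129.7]),.012))
```

```text
short [ 0.5567 -0.0803] L 131 W 75 ang 7.4
long [ 0.5699 -0.1744] L 213 W 65 ang 6.7
mid [ 0.5822 -0.2679] L 176 W 81 ang 7.6
chisel [0.65851052 0.24473737]
hook [0.45125909 0.38992019]
gouge [0.47719997 0.09212967]
chisel tip [0.73911925 0.2043689  0.012     ]
hook [0.51380935 0.42647645 0.012     ]
gouge [0.52572262 0.08700382 0.012     ]
```

Emit:
move_arm --dp '[[0.9,1,0],[0.9,1,0],[0.9,1,0],[0.9,1,0],[0.9,1,0],[0.9,1,0],[0.9,1,0],[0.9,1,0],[0.9,1,0],[0.9,1,0]]' --turn '[[0,0,-0.5],[0,0,-0.5],[0,0,-0.5],[0,0,-0.5],[0,0,-0.5],[0,0,-0.5],[0,0,-0.5],[0,0,-0.5],[0,0,-0.5],[0,0,-0.5]]' --grip '[1,1,1,1,1,1,1,1,1,1]'

```text
t: 1.1
eef_pos: [0.4584, -0.2471, 0.2311]
tool_rot: [[1.0, -0.001, -0.0], [-0.001, -1.0, 0.0], [-0.0, -0.0, -1.0]]
wrist_force: [0.4, -0.8, -0.2]
gripper_width: 0.0855
finger_force: 0.0
```

Emit:
move_arm --dp '[[0,1,0],[0,1,0],[0,1,0],[0,1,0],[0,1,0],[0,1,0],[0,1,0],[0,1,0],[0,1,0],[0,1,0]]' --turn '[[0,0,0],[0,0,0],[0,0,0],[0,0,0],[0,0,0],[0,0,0],[0,0,0],[0,0,0],[0,0,0],[0,0,0]]' --grip '[1,1,1,1,1,1,1,1,1,1]'

```text
t: 2.1
eef_pos: [0.4574, 0.0027, 0.2311]
tool_rot: [[1.0, 0.0, -0.001], [0.0, -1.0, 0.0], [-0.001, -0.0, -1.0]]
wrist_force: [-0.1, -0.4, 0.2]
gripper_width: 0.0854
finger_force: 0.0
```

Emit:
move_arm --dp '[[0,1,-0.6],[0,1,-0.6],[0,1,-0.6],[0,0.6,-0.6],[0,0,0]]' --turn '[[0,0,0],[0,0,0],[0,0,0],[0,0,0],[0,0,0]]' --grip '[1,1,1,1,1]'

```text
t: 2.6
eef_pos: [0.4564, 0.093, 0.1696]
tool_rot: [[1.0, 0.003, -0.004], [0.003, -1.0, 0.0], [-0.004, -0.0, -1.0]]
wrist_force: [0.7, 0.1, 1.1]
gripper_width: 0.0855
finger_force: 0.0
```

```bash
cat >> h.py <<'E'
def look(name):
    s=status.read_state(); im=camera("wrist")[:,:,::-1].copy(); cv2.imwrite(f"pics/{name}.png",im); np.save(f"pics/{name}.npy",s,allow_pickle=True); return s,im
def dark(s,im,z=.03,th=70,lo=800,box=None):
    cm=camera_model("wrist"); m=(im[:,:,2]<th).astype(np.uint8)*255
    cs,_=cv2.findContours(m,cv2.RETR_EXTERNAL,cv2.CHAIN_APPROX_NONE)
    for c in cs:
        if cv2.contourArea(c)<lo: continue
        P=np.array([wplane(s,cm,q[0],z)[:2] for q in c]); ce,w,h,a=rect(P)
        print(c[:,0].mean(0).round(),"xy",ce.round(4),"L %.0f W %.0f ang %.1f"%(w,h,a),cv2.contourArea(c))
E
python3 - <<'E'
from h import *
s,im=look("w1"); print(s["eef_pos"]); dark(s,im)
E
```

```text
[0.45643815 0.09302406 0.16962515]
[285. 366.] xy [0.1823 0.0941] L 1139 W 396 ang -89.9 34944.0
[ 44. 223.] xy [0.4315 0.3685] L 87 W 27 ang 9.0 987.5
[119.  42.] xy [0.6131 0.2493] L 93 W 18 ang -26.3 1274.5
```

View pics/w1.png

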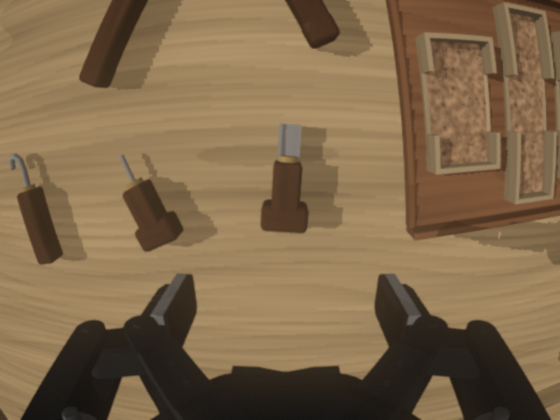

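Run:
```python
from h import *
s=np.load("pics/w1.npy",allow_pickle=True).item(); im=cv2.imread("pics/w1.png"); print(im[190,287],im[222,285],im[140,290],im[190,340])
dark(s,im,th=90,lo=300); dark(s,im,th=105,lo=300)
cm=camera_model("wrist")
for uv,z in (((275,163),.03),((300,163),.03),((262,229),.03),((307,231),.03),((290,125),.015)): print(uv,wplane(s,cm,uv,z).round(4))
```

```text
[38 56 79] [39 58 81] [118 125 131] [ 93 129 154]
[287. 369.] xy [0.1818 0.0913] L 1144 W 398 ang -90.0 36298.0
[487. 219.] xy [ 0.4417 -0.1337] L 206 W 9 ang -82.7 697.5
[ 40. 224.] xy [0.4316 0.3778] L 93 W 48 ang 8.8 1820.5
[152. 216.] xy [0.4445 0.225 ] L 65 W 51 ang 22.5 2217.0
[286. 199.] xy [0.461  0.0937] L 65 W 41 ang -1.2 2277.0
[313.  20.] xy [0.6215 0.0691] L 51 W 30 ang 25.6 1511.0
[112.  40.] xy [0.617  0.2579] L 94 W 39 ang -26.2 2785.0
[285. 371.] xy [0.1818 0.0941] L 1149 W 400 ang -89.9 37017.0
[151. 215.] xy [0.4457 0.2254] L 68 W 52 ang 22.0 2334.5
[286. 198.] xy [0.4625 0.093 ] L 69 W 43 ang -3.6 2421.5
[ 35. 209.] xy [0.4516 0.3811] L 134 W 50 ang 8.9 2003.5
[456.  44.] xy [ 0.6115 -0.0713] L 66 W 16 ang -79.4 310.5
[534.   4.] xy [ 0.6806 -0.1765] L 97 W 19 ang -72.3 355.5
[408.  89.] xy [ 0.5628 -0.0175] L 169 W 5 ang 7.4 352.5
[434. 164.] xy [ 0.4907 -0.0704] L 309 W 154 ang 51.6 1649.5
[313.  20.] xy [0.6217 0.0693] L 52 W 31 ang 26.9 1558.5
[112.  40.] xy [0.6167 0.2581] L 94 W 40 ang -26.2 2886.0
(275, 163) [0.4919 0.1026 0.03  ]
(300, 163) [0.4919 0.0807 0.03  ]
(262, 229) [0.4305 0.1151 0.03  ]
(307, 231) [0.4286 0.0733 0.03  ]
(290, 125) [0.5248 0.0894 0.015 ]
```

Emit:
move_arm --dp '[[0.7,-0.04,0],[0,0,-1],[0,0,-1],[0,0,-1],[0,0,-1],[0,0,-1],[0,0,-1],[0,0,-0.5],[0,0,0],[0,0,0]]' --turn '[[0,0,-0.5],[0,0,0],[0,0,0],[0,0,0],[0,0,0],[0,0,0],[0,0,0],[0,0,0],[0,0,0],[0,0,0]]' --grip '[1,1,1,1,1,1,1,1,1,1]'

```text
t: 3.65
eef_pos: [0.4759, 0.09, 0.0096]
tool_rot: [[0.999, -0.044, 0.001], [-0.044, -0.999, -0.0], [0.001, 0.0, -1.0]]
wrist_force: [-0.7, -0.5, 0.1]
gripper_width: 0.085
finger_force: 0.0
```

Emit:
move_arm --dp '[[0,0,0],[0,0,0],[0,0,0],[0,0,0],[0,0,0],[0,0,0],[0,0,0],[0,0,0]]' --turn '[[0,0,0],[0,0,0],[0,0,0],[0,0,0],[0,0,0],[0,0,0],[0,0,0],[0,0,0]]' --grip '[-1,-1,-1,-1,-1,-1,-1,-1]' --grip_force 50

```text
t: 4.45
eef_pos: [0.4754, 0.0907, 0.0094]
tool_rot: [[0.999, -0.043, 0.001], [-0.043, -0.999, 0.0], [0.001, -0.0, -1.0]]
wrist_force: [-1.9, 0.5, 6.0]
gripper_width: 0.0251
finger_force: 49.5
```

Emit:
move_arm --dp '[[0,0,1],[0,0,1],[0,0,1],[0,-1,1],[0,-1,1],[0,-1,1],[0,-1,0],[0,-1,0],[0,-1,0],[0,-0.8,0]]' --turn '[[0,0,0],[0,0,0],[0,0,0],[0,0,0.5],[0,0,0.5],[0,0,0.5],[0,0,0.5],[0,0,0],[0,0,0],[0,0,0]]' --grip '[-1,-1,-1,-1,-1,-1,-1,-1,-1,-1]'

```text
t: 5.45
eef_pos: [0.4749, -0.0805, 0.1588]
tool_rot: [[0.991, 0.131, -0.0], [0.131, -0.991, -0.0], [-0.0, -0.0, -1.0]]
wrist_force: [0.1, -0.1, -1.1]
gripper_width: 0.0251
finger_force: 49.2
```

Emit:
move_arm --dp '[[0,0,0],[0,0,0]]' --turn '[[0,0,0],[0,0,0]]' --grip '[-1,-1]'

```text
t: 5.65
eef_pos: [0.4749, -0.0791, 0.1587]
tool_rot: [[0.991, 0.13, -0.001], [0.13, -0.991, 0.001], [-0.0, -0.001, -1.0]]
wrist_force: [0.0, 0.8, -1.0]
gripper_width: 0.025
finger_force: 49.3
```

Run:
```python
from h import *
s,im=look("w2"); print(s["eef_pos"])
```

```text
[ 0.47491786 -0.07905492  0.15867197]
```

View pics/w2.png

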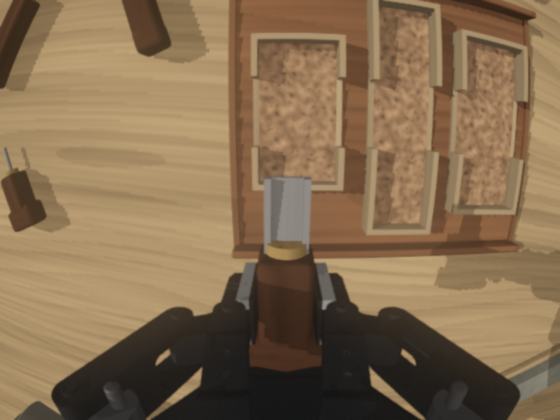

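Run:
```python
from h import *
s=np.load("pics/w2.npy",allow_pickle=True).item(); cm=camera_model("wrist")
W=lambda u,z=.03: wplane(s,cm,u,z)
def rel(p):
    d=s["tool_rot"].T@(p-s["eef_pos"]); return d.round(4)
for n,c in dict(short=[(251,36),(345,36),(344,190),(251,191)],mid=[(453,31),(528,45),(522,213),(447,213)]).items():
    P=np.array([W(q) for q in c]); print(n,P.mean(0).round(4),[np.linalg.norm(P[i]-P[i-1]).round(4) for i in range(4)]); v=(P[0]+P[1]-P[2]-P[3]);w=P[0]+P[3]-P[1]-P[2]
    print(np.degrees(np.arctan2(v[1],v[0])),np.degrees(np.arctan2(-w[0],w[1])))
P=np.array([W((363,234)),W((432,234))]);print("long near end",P.mean(0),np.linalg.norm(P[0]-P[1]))
for z in(.155,.164): print("tip rel tool",rel(W((288,178),z)))
```

```text
short [ 0.5558 -0.0785  0.03  ] [np.float64(0.1328), np.float64(0.0777), np.float64(0.1329), np.float64(0.0805)]
7.463367746749547 8.24821080307913
mid [ 0.5815 -0.267   0.03  ] [np.float64(0.1717), np.float64(0.0936), np.float64(0.1775), np.float64(0.099)]
9.530156915414441 9.384347681389322
long near end [ 0.46190656 -0.18699372  0.03      ] 0.07025037209602131
tip rel tool [0.0486 0.0006 0.0036]
tip rel tool [ 0.0503  0.0005 -0.0054]
```

Emit:
move_arm --dp '[[0.8,0,0],[0.8,0,0],[0.8,0,0],[0.8,0,0],[0,0,-1],[0,0,-1],[0,0,-1],[0,0,-1],[0,0,-0.6],[0,0,0]]' --turn '[[0,0,0],[0,0,0],[0,0,0],[0,0,0],[0,0,0],[0,0,0],[0,0,0],[0,0,0],[0,0,0],[0,0,0]]' --grip '[-1,-1,-1,-1,-1,-1,-1,-1,-1,-1]'

```text
t: 6.7
eef_pos: [0.5541, -0.0778, 0.042]
tool_rot: [[0.991, 0.132, -0.004], [0.132, -0.991, 0.002], [-0.004, -0.002, -1.0]]
wrist_force: [-0.4, 0.4, -1.2]
gripper_width: 0.025
finger_force: 49.2
```

Emit:
move_arm --dp '[[0,0,-0.4],[0,0,-0.3],[0,0,-0.1],[0,0,0]]' --turn '[[0,0,0],[0,0,0],[0,0,0],[0,0,0]]' --grip '[-1,-1,-1,-1]'

```text
t: 7.1
eef_pos: [0.5551, -0.0793, 0.0237]
tool_rot: [[0.991, 0.131, -0.0], [0.131, -0.991, 0.0], [-0.0, -0.0, -1.0]]
wrist_force: [-0.2, 0.0, -1.9]
gripper_width: 0.0251
finger_force: 49.2
```

Emit:
move_arm --dp '[[0,0,-0.08],[0,0,0],[0,0,0],[0,0,0],[0,0,0.4],[0,0,1],[0,0,1],[0,0,1],[0,0,1],[0,0,1]]' --turn '[[0,0,0],[0,0,0],[0,0,0],[0,0,0],[0,0,0],[0,0,0],[0,0,0],[0,0,0],[0,0,0],[0,0,0]]' --grip '[-1,0.15,0.15,0.15,0.15,0.15,0.15,0.15,0.15,0.15]'

```text
t: 8.1
eef_pos: [0.5551, -0.0793, 0.1588]
tool_rot: [[0.991, 0.131, 0.001], [0.131, -0.991, -0.0], [0.001, 0.0, -1.0]]
wrist_force: [0.7, -0.4, -0.2]
gripper_width: 0.0491
finger_force: 0.0
```

Emit:
move_arm --dp '[[0,1,0],[0,1,0],[0,1,0],[0,1,0],[0.2,1,0],[0.2,1,0],[0.2,1,0],[0.2,1,0],[0.2,1,0],[0.2,1,0]]' --turn '[[0,0,-0.6],[0,0,-0.6],[0,0,-0.6],[0,0,-0.6],[0,0,-0.6],[0,0,-0.7],[0,0,-0.7],[0,0,-0.7],[0,0,-0.8],[0,0,-0.9]]' --grip '[1,1,1,1,1,1,1,1,1,1]'

```text
t: 9.1
eef_pos: [0.5852, 0.1717, 0.1578]
tool_rot: [[0.894, -0.448, 0.001], [-0.448, -0.894, 0.0], [0.001, -0.0, -1.0]]
wrist_force: [0.5, 0.4, -0.2]
gripper_width: 0.0854
finger_force: 0.0
```

Emit:
move_arm --dp '[[0,1,0],[0,1,0],[0,0.9,0],[0,0,0]]' --turn '[[0,0,0],[0,0,0],[0,0,0],[0,0,0]]' --grip '[1,1,1,1]'

```text
t: 9.5
eef_pos: [0.5847, 0.2455, 0.1575]
tool_rot: [[0.896, -0.443, 0.001], [-0.443, -0.896, 0.001], [0.0, -0.001, -1.0]]
wrist_force: [0.2, 0.3, -0.4]
gripper_width: 0.0856
finger_force: 0.0
```

Run:
```python
from h import *
s,im=look("w3"); print(s["eef_pos"]); dark(s,im,th=90,lo=300)
cv2.imwrite("pics/w3t.png",np.hstack([cv2.resize(im,(420,315)),cv2.resize(camera("top")[130:310,240:480,::-1],(420,315))][:1]+[cv2.resize(camera("top")[150:300,280:460,::-1],(378,315))]))
```

```text
[0.58469592 0.24548353 0.15750951]
[287. 369.] xy [0.356  0.3993] L 1238 W 411 ang 65.0 42309.0
[247. 168.] xy [0.6281 0.2604] L 109 W 27 ang -26.4 3618.0
[413.  61.] xy [0.6511 0.0869] L 110 W 33 ang 26.8 3906.0
[517.  85.] xy [ 0.5958 -0.0294] L 170 W 83 ang 3.8 1876.0
[ 65. 114.] xy [0.7532 0.4233] L 272 W 113 ang -50.5 1689.0
[23. 95.] xy [0.8367 0.4667] L 190 W 147 ang -75.8 7991.0
```

View pics/w3t.png

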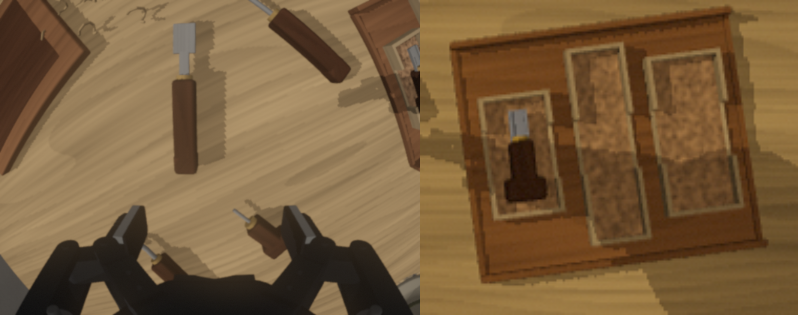

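Emit:
move_arm --dp '[[0.9,0,0],[1,0,0],[1,0,0],[0,0,-1],[0,0,-1],[0,0,-1],[0,0,-1],[0,0,-1],[0,0,-0.9],[0,0,0]]' --turn '[[0,0,0],[0,0,0],[0,0,0],[0,0,0],[0,0,0],[0,0,0],[0,0,0],[0,0,0],[0,0,0],[0,0,0]]' --grip '[1,1,1,1,1,1,1,1,1,1]'

```text
t: 10.65
eef_pos: [0.6562, 0.2415, 0.0063]
tool_rot: [[0.894, -0.447, -0.006], [-0.447, -0.894, -0.001], [-0.005, 0.004, -1.0]]
wrist_force: [-0.3, -0.1, 0.1]
gripper_width: 0.0854
finger_force: 0.0
```

Emit:
move_arm --dp '[[0,0,0],[0,0,0],[0,0,0],[0,0,0],[0,0,0],[0,0,0],[0,0,0],[0,0,0]]' --turn '[[0,0,0],[0,0,0],[0,0,0],[0,0,0],[0,0,0],[0,0,0],[0,0,0],[0,0,0]]' --grip '[-1,-1,-1,-1,-1,-1,-1,-1]' --grip_force 60

```text
t: 11.45
eef_pos: [0.6583, 0.2434, 0.0107]
tool_rot: [[0.895, -0.446, 0.002], [-0.446, -0.895, 0.0], [0.002, -0.001, -1.0]]
wrist_force: [0.7, 1.0, 5.7]
gripper_width: 0.0248
finger_force: 60.7
```

Emit:
move_arm --dp '[[0,0,1],[0,0,1],[0,0,1],[0,0,1],[0,-0.7,1],[-0.5,-1,0],[-0.5,-1,0],[-0.5,-1,0],[-0.5,-1,0],[-0.5,-1,0]]' --turn '[[0,0,0],[0,0,0],[0,0,0],[0,0,0],[0,0,0],[0,0,0.6],[0,0,0.6],[0,0,0.6],[0,0,0.6],[0,0,0.6]]' --grip '[-1,-1,-1,-1,-1,-1,-1,-1,-1,-1]'

```text
t: 12.45
eef_pos: [0.5943, 0.0997, 0.1343]
tool_rot: [[0.98, -0.197, -0.0], [-0.197, -0.98, -0.0], [-0.0, 0.0, -1.0]]
wrist_force: [0.5, 0.3, -0.9]
gripper_width: 0.0247
finger_force: 59.8
```

Emit:
move_arm --dp '[[-0.5,-1,0],[-0.5,-1,0],[0,-1,0],[0,-1,0],[0,-1,0],[0,-1,0],[0,-1,0],[0,-1,0],[0,-1,0],[0,-1,0]]' --turn '[[0,0,0.6],[0,0,0.6],[0,0,0.6],[0,0,0.6],[0,0,0.6],[0,0,0.4],[0,0,0.4],[0,0,0],[0,0,0],[0,0,0]]' --grip '[-1,-1,-1,-1,-1,-1,-1,-1,-1,-1]'

```text
t: 13.45
eef_pos: [0.5699, -0.1503, 0.1343]
tool_rot: [[0.991, 0.131, -0.0], [0.131, -0.991, 0.0], [-0.0, -0.0, -1.0]]
wrist_force: [1.0, 0.4, -1.7]
gripper_width: 0.0249
finger_force: 59.8
```

Emit:
move_arm --dp '[[0,-1,0],[0,0,0],[0,0,0]]' --turn '[[0,0,0],[0,0,0],[0,0,0]]' --grip '[-1,-1,-1]'

```text
t: 13.75
eef_pos: [0.5699, -0.1743, 0.1341]
tool_rot: [[0.991, 0.13, -0.001], [0.13, -0.991, 0.001], [-0.0, -0.001, -1.0]]
wrist_force: [-0.5, -0.1, -1.1]
gripper_width: 0.0249
finger_force: 59.8
```

Run:
```python
from h import *
s,im=look("w4"); print(s["eef_pos"],s["gripper_width"])
```

```text
[ 0.56988778 -0.17432993  0.13411963] 0.024896309805123015
```

View pics/w4.png

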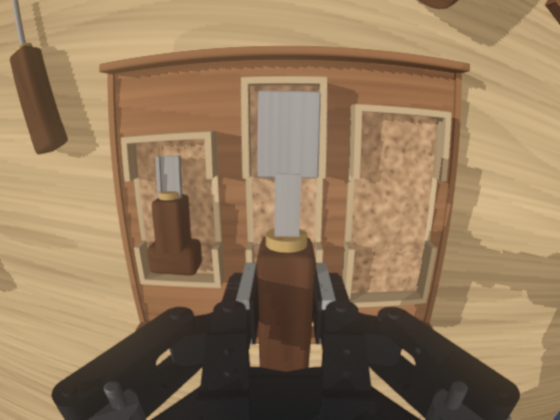

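Emit:
move_arm --dp '[[0.04,0,-1],[0,0,-1],[0,0,-1],[0,0,-0.7],[0,0,-0.4],[0,0,-0.3],[0,0,0],[0,0,0]]' --turn '[[0,0,0],[0,0,0],[0,0,0],[0,0,0],[0,0,0],[0,0,0],[0,0,0],[0,0,0]]' --grip '[-1,-1,-1,-1,-1,-1,-1,-1]'

```text
t: 14.6
eef_pos: [0.5716, -0.1743, 0.025]
tool_rot: [[0.991, 0.131, 0.001], [0.131, -0.991, -0.001], [0.001, 0.001, -1.0]]
wrist_force: [-1.1, -0.6, -0.9]
gripper_width: 0.0247
finger_force: 59.7
```

Emit:
move_arm --dp '[[0,0,-0.06],[0,0,0],[0,0,0],[0,0,0],[0,0,0.4],[0,0,1],[0,0,1],[0,0,1],[0,0,1],[0,0,1]]' --turn '[[0,0,0],[0,0,0],[0,0,0],[0,0,0],[0,0,0],[0,0,0],[0,0,0],[0,0,0],[0,0,0],[0,0,0]]' --grip '[-1,0.15,0.15,0.15,0.15,0.15,0.15,0.15,0.15,0.15]'

```text
t: 15.6
eef_pos: [0.5711, -0.1743, 0.1598]
tool_rot: [[0.991, 0.131, 0.001], [0.131, -0.991, -0.0], [0.001, 0.0, -1.0]]
wrist_force: [-0.1, -1.1, -0.3]
gripper_width: 0.0495
finger_force: 0.0
```

Emit:
move_arm --dp '[[-0.3,1,0],[-0.3,1,0],[-0.3,1,0],[-0.3,1,0],[-0.3,1,0],[-0.3,1,0],[-0.3,1,0],[-0.3,1,0],[-0.3,1,0],[-0.3,1,0]]' --turn '[[0,0,0],[0,0,0],[0,0,0],[0,0,0],[0,0,0],[0,0,0],[0,0,0],[0,0,0],[0,0,0],[0,0,0]]' --grip '[1,1,1,1,1,1,1,1,1,1]'

```text
t: 16.6
eef_pos: [0.4958, 0.0766, 0.1587]
tool_rot: [[0.991, 0.131, 0.001], [0.131, -0.991, -0.0], [0.001, 0.0, -1.0]]
wrist_force: [0.1, 0.3, -0.2]
gripper_width: 0.0851
finger_force: 0.0
```

Emit:
move_arm --dp '[[-0.4,1,0],[-0.4,1,0],[-0.4,1,0],[-0.4,1,0],[-0.4,1,0],[-0.4,1,0],[-0.4,1,0],[-0.4,1,0],[-0.4,1,0],[-0.4,1,0]]' --turn '[[0,0,0],[0,0,0],[0,0,0],[0,0,0],[0,0,0],[0,0,0],[0,0,0],[0,0,0],[0,0,0],[0,0,0]]' --grip '[1,1,1,1,1,1,1,1,1,1]'

```text
t: 17.6
eef_pos: [0.3957, 0.3267, 0.1587]
tool_rot: [[0.991, 0.131, 0.001], [0.131, -0.991, 0.0], [0.001, -0.0, -1.0]]
wrist_force: [0.3, -0.3, 0.1]
gripper_width: 0.0851
finger_force: 0.0
```

Emit:
move_arm --dp '[[-0.4,1,0],[0,1,0],[0,0.3,0],[0,0,0]]' --turn '[[0,0,0.2],[0,0,0],[0,0,0],[0,0,0]]' --grip '[1,1,1,1]'

```text
t: 18.0
eef_pos: [0.3861, 0.3835, 0.1581]
tool_rot: [[0.989, 0.15, 0.0], [0.15, -0.989, 0.0], [0.0, -0.0, -1.0]]
wrist_force: [-0.1, 0.1, -0.0]
gripper_width: 0.0857
finger_force: 0.0
```

Run:
```python
from h import *
s,im=look("w5"); print(s["eef_pos"]); dark(s,im,th=90,lo=300)
cv2.imwrite("pics/w5t.png",np.hstack([cv2.resize(im,(420,315)),cv2.resize(camera("top")[150:300,280:460,::-1],(378,315))]))
```

```text
[0.38609411 0.38353788 0.15811757]
[255. 365.] xy [0.1107 0.4009] L 1203 W 404 ang -79.3 38353.0
[450. 175.] xy [0.4406 0.2357] L 67 W 51 ang 18.1 2423.0
[284. 158.] xy [0.427  0.3911] L 90 W 25 ang 8.7 2916.0
```

View pics/w5t.png

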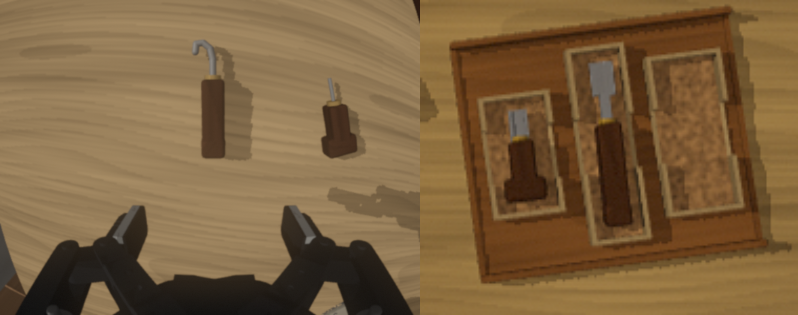

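Emit:
move_arm --dp '[[0.8,0.2,0],[0.8,0.2,0],[0.8,0,0],[0,0,-1],[0,0,-1],[0,0,-1],[0,0,-1],[0,0,-1],[0,0,-0.9],[0,0,0]]' --turn '[[0,0,0],[0,0,0],[0,0,0],[0,0,0],[0,0,0],[0,0,0],[0,0,0],[0,0,0],[0,0,0],[0,0,0]]' --grip '[1,1,1,1,1,1,1,1,1,1]'

```text
t: 19.1
eef_pos: [0.4452, 0.3912, 0.008]
tool_rot: [[0.989, 0.147, -0.005], [0.147, -0.989, -0.003], [-0.005, 0.002, -1.0]]
wrist_force: [-0.1, 0.2, 0.1]
gripper_width: 0.0854
finger_force: 0.0
```

Emit:
move_arm --dp '[[0,0,0],[0,0,0],[0,0,0],[0,0,0],[0,0,0],[0,0,0],[0,0,0],[0,0,0]]' --turn '[[0,0,0],[0,0,0],[0,0,0],[0,0,0],[0,0,0],[0,0,0],[0,0,0],[0,0,0]]' --grip '[-1,-1,-1,-1,-1,-1,-1,-1]'

```text
t: 19.9
eef_pos: [0.4467, 0.3934, 0.0114]
tool_rot: [[0.989, 0.148, 0.002], [0.148, -0.989, 0.001], [0.002, -0.001, -1.0]]
wrist_force: [-0.3, -1.4, 6.9]
gripper_width: 0.0246
finger_force: 60.7
```

Emit:
move_arm --dp '[[0,0,1],[0,0,1],[0,0,1],[0,0,1],[0,-0.5,1],[0.2,-1,0],[0.2,-1,0],[0.2,-1,0],[0.2,-1,0],[0.2,-1,0]]' --turn '[[0,0,0],[0,0,0],[0,0,0],[0,0,0],[0,0,0],[0,0,-0.1],[0,0,-0.1],[0,0,0],[0,0,0],[0,0,0]]' --grip '[-1,-1,-1,-1,-1,-1,-1,-1,-1,-1]'

```text
t: 20.9
eef_pos: [0.4711, 0.2547, 0.1354]
tool_rot: [[0.991, 0.131, -0.0], [0.131, -0.991, -0.0], [-0.0, 0.0, -1.0]]
wrist_force: [0.5, -0.9, -1.3]
gripper_width: 0.0246
finger_force: 59.7
```

Emit:
move_arm --dp '[[0.2,-1,0],[0.2,-1,0],[0.2,-1,0],[0.2,-1,0],[0.2,-1,0],[0.2,-1,0],[0.2,-1,0],[0.2,-1,0],[0.2,-1,0],[0.2,-1,0]]' --turn '[[0,0,0],[0,0,0],[0,0,0],[0,0,0],[0,0,0],[0,0,0],[0,0,0],[0,0,0],[0,0,0],[0,0,0]]' --grip '[-1,-1,-1,-1,-1,-1,-1,-1,-1,-1]'

```text
t: 21.9
eef_pos: [0.5211, 0.0047, 0.1354]
tool_rot: [[0.991, 0.131, -0.0], [0.131, -0.991, 0.0], [-0.0, -0.0, -1.0]]
wrist_force: [0.5, -0.0, -1.1]
gripper_width: 0.0247
finger_force: 59.7
```

Emit:
move_arm --dp '[[0.2,-1,0],[0.2,-1,0],[0.2,-1,0],[0.2,-1,0],[0.2,-1,0],[0.2,-1,0],[0.2,-1,0],[0.2,-1,0],[0.2,-1,0],[0.2,-1,0]]' --turn '[[0,0,0],[0,0,0],[0,0,0],[0,0,0],[0,0,0],[0,0,0],[0,0,0],[0,0,0],[0,0,0],[0,0,0]]' --grip '[-1,-1,-1,-1,-1,-1,-1,-1,-1,-1]'

```text
t: 22.9
eef_pos: [0.5712, -0.2452, 0.1353]
tool_rot: [[0.991, 0.131, -0.0], [0.131, -0.991, 0.0], [-0.0, -0.0, -1.0]]
wrist_force: [0.7, -0.2, -0.9]
gripper_width: 0.0247
finger_force: 59.7
```

Emit:
move_arm --dp '[[0.3,-1,0],[0,0,0],[0,0,0]]' --turn '[[0,0,0],[0,0,0],[0,0,0]]' --grip '[-1,-1,-1]'

```text
t: 23.2
eef_pos: [0.5784, -0.2692, 0.1349]
tool_rot: [[0.991, 0.13, -0.001], [0.13, -0.991, 0.001], [-0.001, -0.001, -1.0]]
wrist_force: [-0.5, 1.5, -2.1]
gripper_width: 0.0245
finger_force: 59.7
```

Run:
```python
from h import *
s,im=look("w6"); print(s["eef_pos"],s["gripper_width"])
```

```text
[ 0.57837766 -0.26921851  0.13494822] 0.024545799080094372
```

View pics/w6.png

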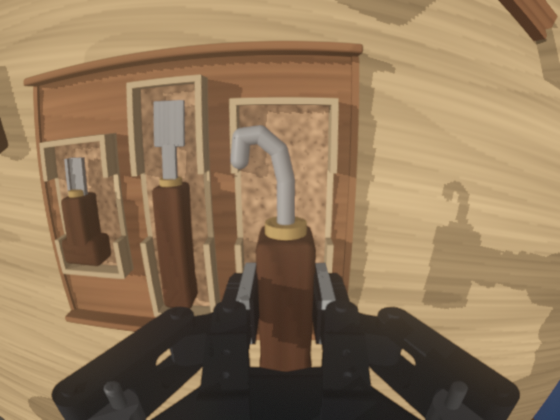

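Emit:
move_arm --dp '[[0,0.04,-1],[0,0,-1],[0,0,-1],[0,0,-0.7],[0,0,-0.4],[0,0,-0.3],[0,0,0],[0,0,0]]' --turn '[[0,0,0],[0,0,0],[0,0,0],[0,0,0],[0,0,0],[0,0,0],[0,0,0],[0,0,0]]' --grip '[-1,-1,-1,-1,-1,-1,-1,-1]'

```text
t: 24.05
eef_pos: [0.579, -0.2684, 0.0262]
tool_rot: [[0.991, 0.131, 0.001], [0.131, -0.991, -0.001], [0.001, 0.001, -1.0]]
wrist_force: [-0.2, -0.1, -1.6]
gripper_width: 0.0245
finger_force: 59.7
```

Emit:
move_arm --dp '[[0,0,-0.04],[0,0,0],[0,0,0],[0,0,0],[0,0,0.4],[0,0,1],[0,0,1],[0,0,1],[0,0,1],[0,0,1]]' --turn '[[0,0,0],[0,0,0],[0,0,0],[0,0,0],[0,0,0],[0,0,0],[0,0,0],[0,0,0],[0,0,0],[0,0,0]]' --grip '[-1,0.15,0.15,0.15,0.15,0.15,0.15,0.15,0.15,0.15]'

```text
t: 25.05
eef_pos: [0.5786, -0.2683, 0.1614]
tool_rot: [[0.991, 0.131, 0.001], [0.131, -0.991, -0.001], [0.001, 0.001, -1.0]]
wrist_force: [0.5, 0.3, -0.8]
gripper_width: 0.0491
finger_force: 0.0
```

Emit:
move_arm --dp '[[-1,0,0],[-1,0,0],[-1,0,0],[-1,0,0],[-1,0,0],[0,0,0]]' --turn '[[0,0,0],[0,0,0],[0,0,0],[0,0,0],[0,0,0],[0,0,0]]' --grip '[0.15,0.15,0.15,0.15,0.15,0.15]'

```text
t: 25.65
eef_pos: [0.4517, -0.2682, 0.1604]
tool_rot: [[0.992, 0.129, -0.0], [0.129, -0.992, -0.0], [-0.0, 0.0, -1.0]]
wrist_force: [0.1, 0.2, -0.3]
gripper_width: 0.0494
finger_force: 0.0
```

Run:
```python
from h import *
s,im=look("w7")
cv2.imwrite("pics/w7t.png",np.hstack([cv2.resize(im,(420,315)),cv2.resize(camera("top")[150:300,280:460,::-1],(378,315))]))
dark(s,im,z=.042,th=80,lo=300)
```

```text
[283. 367.] xy [ 0.2071 -0.2743] L 1140 W 381 ang -81.2 38346.0
[105.  99.] xy [ 0.5337 -0.0999] L 72 W 45 ang -17.7 1106.5
[205. 100.] xy [ 0.5363 -0.1916] L 108 W 11 ang 4.0 1147.0
[317.  93.] xy [ 0.5566 -0.2812] L 89 W 22 ang -6.1 345.0
[14. 21.] xy [0.6251 0.0415] L 76 W 40 ang 23.8 826.0
```

View pics/w7t.png

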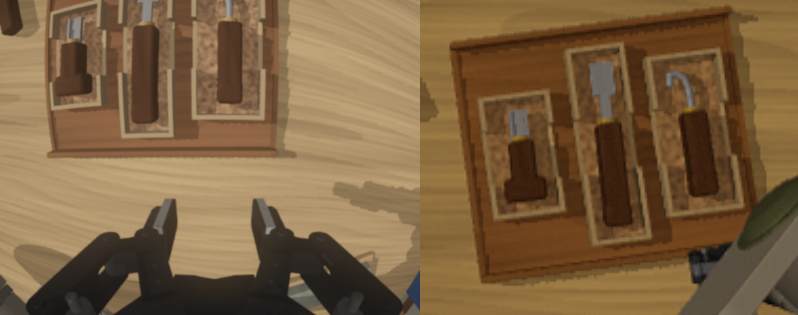

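```bash
python3 -c "
from rig import order; print(order.close_job())"
```

```text
the job is handed in; nothing more can be done
None
```

I handed the job in with the chisel, hook knife and gouge each flat and centred in its own bay in the last pictures. The arm never touched the screwdriver or the awl. It took about 26 s of the 90 s, and no verdict came back.

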